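Pop the fuse hatch with one press

TASK

Open the narrower of the two grey boxes, the fuse box, by its push-push latch: with the fingertips press the ribbed pad at the free edge of its white hatch down to the stop once and let go, so that the hatch pops up by itself. Take the hand clear and watch for two seconds that the hatch stays open, without pressing it again. Keep the wide battery box shut, do not lift or shove either box, and leave everything else where it is.

Things in the scene. Friction and masses are not known exactly. Their poses are not given: they have to be found in the camera images.
- fuse_box: the narrow fuse box: loose grey plastic case, 0.9 kg, 46 mm wide, 113 mm long, 58 mm high. Origin on the table under it, z up; its -x axis points to the hatch's free edge (within 0.4 rad of facing the robot). The front 76 mm of the top is the white hatch, 46 mm wide, hinged on a line 22 mm behind the origin (+x), 54 mm up; a grey terminal block lies behind it.
- battery_box: the wide battery box: loose grey plastic case, 0.9 kg, 100 mm wide, 113 mm long, 58 mm high. Origin on the table under it, z up; its -x axis points to the hatch's free edge (within 0.4 rad of facing the robot). The front 76 mm of the top is the white hatch, 100 mm wide, hinged on a line 22 mm behind the origin (+x), 54 mm up; a grey terminal block lies behind it.
- fuse_hatch (a joint): hatch hinge of the narrow fuse box, rad: 0 shut and latched; positive open (free edge up and back; its spring holds it at about 0.7); negative pressed in, to a firm stop at -0.082 (5 mm at the pad). Pressing the pad to the stop (a light spring, 1 to 2 N) and letting go releases the latch; a press of under 4 mm does not; pressing the open hatch to the stop latches it again.
- fuse_press (a point): middle of the ribbed press pad on top of the narrow fuse hatch (46 mm wide), 62 mm in front of the hinge line, 14 mm behind the free edge, 56 mm above the table when shut; moves with the hatch. To be pressed straight down; the hatch overlaps the case, so no rim is in the way.
- battery_hatch (a joint): hatch hinge of the wide battery box, rad: 0 shut and latched; positive open (free edge up and back; its spring holds it at about 0.7); negative pressed in, to a firm stop at -0.082 (5 mm at the pad). Pressing the pad to the stop (a light spring, 1 to 2 N) and letting go releases the latch; a press of under 4 mm does not; pressing the open hatch to the stop latches it again.
- battery_press (a point): middle of the ribbed press pad on top of the wide battery hatch (100 mm wide), 62 mm in front of the hinge line, 14 mm behind the free edge, 56 mm above the table when shut; moves with the hatch. To be pressed straight down; the hatch overlaps the case, so no rim is in the way.
- loose_cell: battery cell, 14 x 50 mm, lying; bystander, origin under its middle, leave it where it is.
- capacitor: upright can capacitor, 32 mm dia, 45 mm high; bystander, origin under its middle, leave it where it is.
- heatsink: finned black heatsink, 30 x 42 x 23 mm; bystander, origin under its middle, leave it where it is.
- green_board: circuit board, 64 x 93 x 19 mm; bystander, origin under its middle, leave it where it is.
- screwdriver: screwdriver, 140 mm long, lying; bystander, origin under its middle, leave it where it is.
There are look-alikes about, which are no part of the job. Leave any turquoise look-alike of the fuse_box alone. What is shaped like the battery_box but red is not meant.

How it is judged:
On the way, in this order (a step that is already met when the one before it is completed fails the run):
1. the fingers press the fuse hatch in below shut (value of joint fuse_hatch below -0.05 rad and contact force between the fingers and fuse_hatch above 0.5 N), for 0.02 s.
2. the fuse hatch has popped up and stays open untouched for a second (value of joint fuse_hatch above 0.5 rad and contact force between the fingers and fuse_hatch below 0.1 N), for 1 s.
At the end, for the whole second after the job is handed in: the fuse hatch stands open more than 0.5 rad and still; the battery hatch is shut (within 0.04 rad); both boxes stand upright within 20 mm of where they stood and no bystander has moved more than 20 mm (value of joint fuse_hatch above 0.5 rad and value of joint battery_hatch between -0.02 and 0.04 rad and distance of each of fuse_box, battery_box, loose_cell, capacitor, heatsink, green_board, screwdriver from where it was at the start of the episode below 0.02 m and angle between each of fuse_box, battery_box's own z axis and vertical below 0.05 rad and linear speed of each of fuse_box, battery_box below 0.02 m/s and velocity of joint fuse_hatch between -0.1 and 0.1 rad/s); the robot touches nothing.
It fails at once if the popped hatch is pushed back towards shut (a second press) (value of joint fuse_hatch above 0.15 rad and velocity of joint fuse_hatch below -0.2 rad/s).
It fails at once if the wide battery hatch is pressed in or opened (value of joint battery_hatch below -0.035 rad or value of joint battery_hatch above 0.06 rad).
It fails at once if a box is lifted, tipped or shoved more than 20 mm (distance of any of fuse_box, battery_box from where it was at the start of the episode above 0.02 m or height (world z) of any of fuse_box, battery_box above 0.008 m or angle between any of fuse_box, battery_box's own z axis and vertical above 0.12 rad).
It fails at once if a bystander is moved more than 20 mm (distance of any of loose_cell, capacitor, heatsink, green_board, screwdriver from where it was at the start of the episode above 0.02 m).
It also fails if it takes over 29 s, if anything falls off the work surface, if the arm or the gripper's body presses on something with over 40 N, if the wrist force passes 120 N, or if a joint passes its speed limit or range.

ROBOT

A 6-joint arm with a two-finger parallel gripper is mounted at the origin on a cart in front of the work surface, level with it; the furniture and walls round the work are solid. World frame = base frame: x ahead of the robot, y to its left, z up, the work surface at z = 0. Lengths are in m, angles in rad, forces in N, time in s.
With the tool pointing down it reaches from about 0.275 to 0.875 m from the base axis. Payload 12.5 kg.
Tool frame: the origin (TCP) lies midway between the tips of the shut fingers; the grasp point (between the pads) lies 19 mm behind it (grip_point_offset is the z of the grasp point in the tool frame, in m); z points along the fingers, y is the line along which they close (so a half turn about z gives the same grasp; the last joint's range is limited). The gripper opens to 85 mm and grips with 20 to 120 N. Pads are 22 mm wide; open, the fingers measure 114 mm over their backs; the gripper's body (76 mm by 85 mm) begins 54 mm behind the grasp point. The pads swing forward as they close: fully open they stand 13 mm farther back than shut.
Start: joints at [1.044, 0.351, 1.652, -0, 1.139, -0.085], TCP at [0.235, 0.497, 0.231] pointing down, gripper open.
Joint ranges: [-2.75, 2.75], [-0.79, 2.1], [0.01, 2.65], [-1.57, 4.71], [0.07, 3.14], [-2.87, 2.87]. Speed limits (rad/s): [2.22, 2.22, 2.79, 3.14, 3.14, 3.14].

INTERFACE

Orientations are given as a 3x3 rotation matrix whose columns are the frame's x, y, z axes.
In Python, from workcell import state, camera, finish_job, grip_point_offset gives the robot as it stands.
- The arm moves only by the tool drive_tool, never from a script. Its argument "moves" is a list of rows, each an object with "dp": the shift along the tool's x, y, z each as a share of 20 cm, from -1 to 1, a list of three; "twist": the turn, a rotation vector about the tool's x, y, z each as a share of 5 degrees, from -1 to 1, a list of three. In form: [{"dp": [x, y, z], "twist": [rx, ry, rz]}, ...]. A call has 1 to 20 rows; each row shifts and turns the commanded pose from where the row before left it, along the tool's axes as they then stand; what a row does not reach is not made up. A row lasts 1/8 s, in which the tool goes at most 62.5 mm and 10.7 degrees, less where a joint would pass 70% of its speed; a pose out of reach is approached as far as the arm can. A call with a number of a shift or a turn outside -1 to 1 is refused whole. A call with a gripper value outside its range is refused whole. "fingers" is the opening in per cent of the stroke, from 0 (shut) to 100 (fully open), set as the call begins (left out, the last holds). The fingers move at their own pace and stop on an object; "grip_force" is the grip in N (left out, the last holds). Time passes only in rows, so rows that do not move let the fingers close. It gives the time, the measured TCP pose, the force, the opening and the grip force at its end, in the units of the state.
- state(): the state, without advancing time (a new reading comes with each control period).
- camera(name): name is "scene" or "top" or "wrist"; returns a dict with "pixels" (384x512x3 uint8, red, green, blue), "depth" (384x512 float32, m along the optical axis (not along the pixel's ray), 0 where there is no reading), "intrinsics" (3x3 intrinsics, pixels), "distortion" ([k1, k2, p1, p2, k3] as OpenCV has them; the pictures are not rectified), "rvec" (rotation vector, rad) and "tvec" (3), from world to camera coordinates, as OpenCV has them. Camera axes: x right, y down, z forward; pixel columns grow to the right and rows downward; lengths in m; the calibration is good to about 2 mm. A picture is of the moment at which its call begins.
- finish_job(): hands the job in; it is judged then, once.
The state is a dict: "t": time; "q": joint angles; "qd": joint speeds; "tau": joint torques, N m; "position": TCP position; "eef_rot": TCP orientation; "contact_force": force on the tool from outside, world axes, zero at the start; "wrist_torque": the same for the moment, N m; "width": opening from 0.0 (shut) to 1.0 (fully open); "grip_force": force on a finger pad.
Only numpy, scipy, OpenCV 4.12 (cv2) and the standard library are available. Lean on these libraries where they do the work, as an engineer would, in place of code of your own. Each camera call takes 0.05 s, during which the arm holds its last target. There are 200 camera calls.

## Working session

There is one attempt and no reset: what is moved stays moved. The work goes in short steps, Python scripts to look and compute and a tool call to move; the robot and the scene stay as the last step left them, time stands still between calls to the robot, and variables do not carry over. Pictures are saved under pics/ and viewed, at most 10 in all, crops included, and the job is handed in when it is done.

Besides the shell and the picture viewer there is one more tool, called after "Emit:" as name(argument=value, ...), one argument or row to a line, values as JSON. drive_tool: Moves the arm, as the interface text tells. Shift numbers are shares of 20 cm and turn numbers shares of 5 degrees, none past 1 either way. Its arguments: {"type":"object","properties":{"moves":{"type":"array","items":{"type":"object","properties":{"dp":{"type":"array","items":{"type":"number"}},"twist":{"type":"array","items":{"type":"number"}}}}},"fingers":{"type":"number"},"grip_force":{"type":"number"}},"required":["moves"]}

```bash
mkdir -p pics; cat > h.py <<'E'
import numpy as np, cv2
from workcell import state, camera
def pts(c):
    d=c["depth"]; h,w=d.shape
    u,v=np.meshgrid(np.arange(w),np.arange(h))
    n=cv2.undistortPoints(np.stack([u,v],-1).reshape(-1,1,2).astype(float),np.array(c["intrinsics"]),np.array(c["distortion"])).reshape(h,w,2)
    P=np.dstack([n[...,0]*d,n[...,1]*d,d])
    R=cv2.Rodrigues(np.array(c["rvec"],float))[0]
    W=(P-np.array(c["tvec"]).reshape(3))@R
    W[d==0]=np.nan
    return W
E
python3 - <<'E'
from h import *
import pickle
a=camera("top");b=camera("scene")
pickle.dump((a,b),open("c.pkl","wb"))
cv2.imwrite("pics/a.png",cv2.resize(a["pixels"][...,::-1],(800,600)))
cv2.imwrite("pics/b.png",cv2.resize(b["pixels"][...,::-1],(800,600)))
W=pts(a)
hsv=cv2.cvtColor(a["pixels"],cv2.COLOR_RGB2HSV)
m=((hsv[...,1]<50)&(hsv[...,2]>170)&(W[...,2]>.04)&(W[...,2]<.075)).astype(np.uint8)
m=cv2.morphologyEx(m,cv2.MORPH_OPEN,np.ones((3,3)))
n,l,s,c=cv2.connectedComponentsWithStats(m)
for i in range(1,n):
    if s[i,4]>60:
        p=W[l==i]; print(s[i],c[i],np.nanmedian(p,0),cv2.minAreaRect((p[:,:2]*1000).astype(np.float32)))
st=state();print(st["t"],st["position"],st["eef_rot"],st["width"])
E
```

```text
[ 95 108  16  16 198] [102.48484848 115.42929293] [0.80469376 0.81865835 0.05512328] ((805.839599609375, 818.990234375), (56.94114303588867, 55.77781295776367), 35.842742919921875)
[300 181  18  23 307] [308.58306189 191.81107492] [0.52599796 0.10391627 0.05605684] ((527.3330078125, 103.81653594970703), (75.01570892333984, 46.364933013916016), 11.758882522583008)
[366 188  18  18 251] [374.05976096 196.43824701] [ 0.51011067 -0.11607381  0.05450572] ((509.4625244140625, -115.8852310180664), (57.18488693237305, 58.498146057128906), 59.49217987060547)
[254 199  33  25 685] [269.97810219 210.99416058] [0.46287901 0.23341706 0.05636808] ((464.090087890625, 233.5128173828125), (75.36325073242188, 100.16039276123047), 6.597638130187988)
0.1 [0.23499212 0.49696496 0.23081429] [[-9.03996972e-01  4.27538525e-01 -5.33388916e-04]
 [ 4.27538846e-01  9.03996540e-01 -8.89757028e-04]
 [ 1.01776327e-04 -1.03238214e-03 -9.99999462e-01]] 1.0007463013623539
```

View pics/a.png

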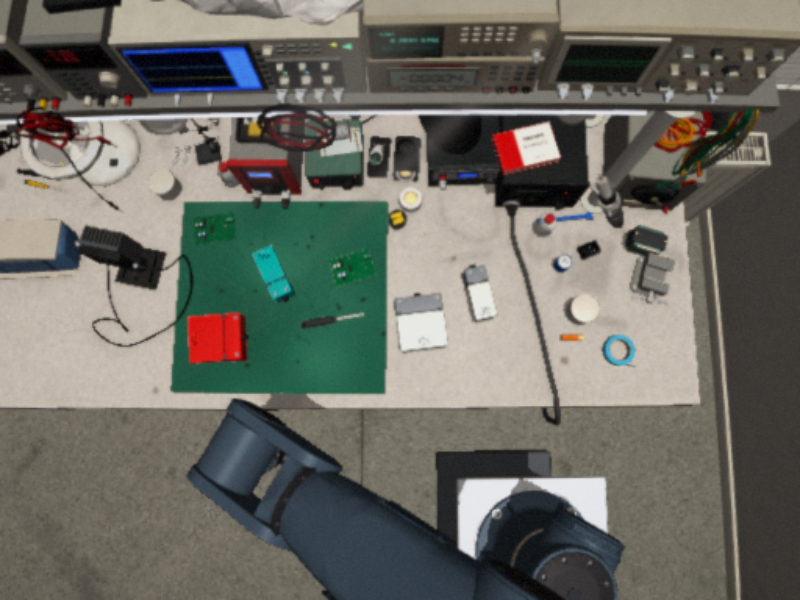

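View pics/b.png

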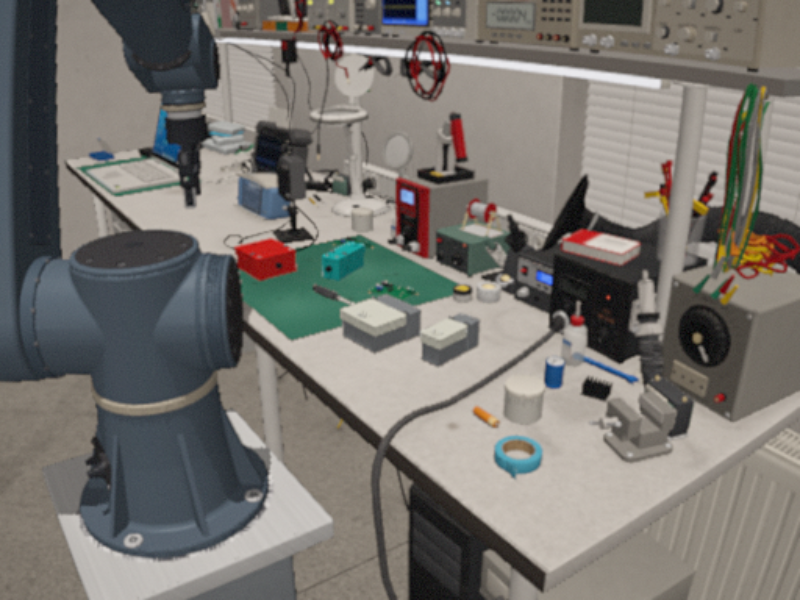

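The top view shows the grey boxes beside the mat. The wide one is at about (420,320) and the narrow fuse box at about (480,292), with its hatch nearer the robot. The scene view shows the same two boxes with nothing tall around them. From depth, the fuse hatch centre is (0.527, 0.104) with a yaw of 11.8°, which puts the pad at about (0.504, 0.099).

Next I shut the fingers, turn −37° about tool z, and travel above the pad.

Emit:
drive_tool(
  moves=[
    {"dp":[0,0,0],"twist":[0,0,-0.93]},
    {"dp":[0,0,0],"twist":[0,0,-0.93]},
    {"dp":[0,0,0],"twist":[0,0,-0.93]},
    {"dp":[0,0,0],"twist":[0,0,-0.93]},
    {"dp":[0,0,0],"twist":[0,0,-0.93]},
    {"dp":[0,0,0],"twist":[0,0,-0.93]},
    {"dp":[0,0,0],"twist":[0,0,-0.93]},
    {"dp":[0,0,0],"twist":[0,0,-0.93]},
    {"dp":[-0.076,-0.185,0],"twist":[0,0,0]},
    {"dp":[-0.076,-0.185,0],"twist":[0,0,0]},
    {"dp":[-0.076,-0.185,0],"twist":[0,0,0]},
    {"dp":[-0.076,-0.185,0],"twist":[0,0,0]},
    {"dp":[-0.076,-0.185,0],"twist":[0,0,0]},
    {"dp":[-0.076,-0.185,0],"twist":[0,0,0]},
    {"dp":[-0.076,-0.185,0],"twist":[0,0,0]},
    {"dp":[-0.076,-0.185,0],"twist":[0,0,0]},
    {"dp":[-0.076,-0.185,0],"twist":[0,0,0]},
    {"dp":[-0.076,-0.185,0],"twist":[0,0,0]},
    {"dp":[-0.076,-0.185,0],"twist":[0,0,0]},
    {"dp":[-0.076,-0.185,0],"twist":[0,0,0]},
  ],
  fingers=0,
)

```text
t: 2.6
position: [0.5056, 0.0991, 0.2311]
eef_rot: [[-0.979, -0.206, -0.0], [-0.206, 0.979, -0.0], [0.0, 0.0, -1.0]]
contact_force: [-0.5, 0.6, 0.3]
width: 0.002
grip_force: 0.0
```

Arrived. I descend to about 8 cm and then check with the wrist camera.

Emit:
drive_tool(
  moves=[
    {"dp":[0,0,0.2],"twist":[0,0,0]},
    {"dp":[0,0,0.2],"twist":[0,0,0]},
    {"dp":[0,0,0.15],"twist":[0,0,0]},
    {"dp":[0,0,0.1],"twist":[0,0,0]},
    {"dp":[0,0,0.1],"twist":[0,0,0]},
    {"dp":[0,0,0],"twist":[0,0,0]},
    {"dp":[0,0,0],"twist":[0,0,0]},
  ],
)

```text
t: 3.48
position: [0.5054, 0.1003, 0.0819]
eef_rot: [[-0.979, -0.206, 0.001], [-0.206, 0.979, 0.0], [-0.001, -0.0, -1.0]]
contact_force: [0.2, -0.1, -0.6]
width: 0.0
grip_force: 0.0
```

```bash
python3 - <<'E'
from h import *
a=camera("wrist"); W=pts(a)
cv2.imwrite("pics/w.png",a["pixels"][...,::-1])
hsv=cv2.cvtColor(a["pixels"],cv2.COLOR_RGB2HSV)
m=((hsv[...,1]<60)&(hsv[...,2]>140)&(W[...,2]>.045)&(W[...,2]<.065)).astype(np.uint8)
m=cv2.morphologyEx(m,cv2.MORPH_OPEN,np.ones((3,3)))
n,l,s,c=cv2.connectedComponentsWithStats(m)
for i in range(1,n):
    if s[i,4]>300:
        p=W[l==i]; print(s[i],np.nanmedian(p,0),cv2.minAreaRect((p[:,:2]*1000).astype(np.float32)))
st=state();print(st["t"],st["position"],st["contact_force"])
E
```

```text
[  404   134   108   138 11951] [0.4657111  0.21142101 0.05465177] ((464.8819580078125, 218.27243041992188), (77.36639404296875, 67.40948486328125), 6.572110176086426)
[ 214  209   76   43 1500] [0.49868916 0.09549016 0.054772  ] ((503.1105041503906, 98.30488586425781), (25.957889556884766, 42.19898986816406), 13.115296363830566)
3.525 [0.50550692 0.10033129 0.08208056] [-0.15329251 -0.32652177 -0.77470525]
```

View pics/w.png

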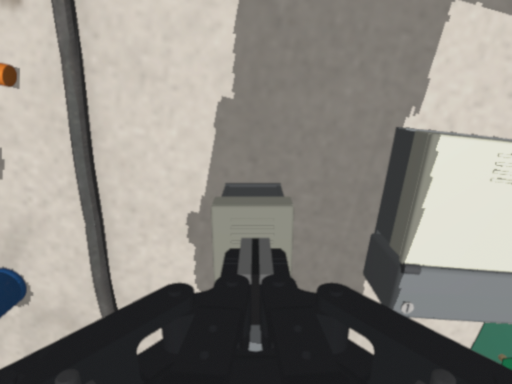

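The wrist view shows the fuse hatch at x 213–292, with its free edge at about row 198. The shut fingertips, at about (255,240), are centred over the ribbed pad. The battery box lies well to the right. The pad estimate is confirmed at (0.504, 0.0985). I trim by about 1.5 mm and press gently.

Emit:
drive_tool(
  moves=[
    {"dp":[0.008,-0.006,0.05],"twist":[0,0,0]},
    {"dp":[0,0,0.04],"twist":[0,0,0]},
    {"dp":[0,0,0.02],"twist":[0,0,0]},
    {"dp":[0,0,0.005],"twist":[0,0,0]},
    {"dp":[0,0,0.005],"twist":[0,0,0]},
    {"dp":[0,0,0.005],"twist":[0,0,0]},
    {"dp":[0,0,0.005],"twist":[0,0,0]},
    {"dp":[0,0,0.005],"twist":[0,0,0]},
    {"dp":[0,0,0.005],"twist":[0,0,0]},
    {"dp":[0,0,0.005],"twist":[0,0,0]},
    {"dp":[0,0,0.005],"twist":[0,0,0]},
    {"dp":[0,0,0],"twist":[0,0,0]},
    {"dp":[0,0,0],"twist":[0,0,0]},
  ],
)

```text
t: 5.15
position: [0.5039, 0.0988, 0.0514]
eef_rot: [[-0.979, -0.206, 0.0], [-0.206, 0.979, -0.0], [-0.0, -0.0, -1.0]]
contact_force: [-1.5, 0.4, 3.8]
width: -0.004
grip_force: 2.2
```

Emit:
drive_tool(
  moves=[
    {"dp":[0,0,0.003],"twist":[0,0,0]},
    {"dp":[0,0,0.003],"twist":[0,0,0]},
    {"dp":[0,0,0],"twist":[0,0,0]},
  ],
)

```text
t: 5.52
position: [0.504, 0.0988, 0.0509]
eef_rot: [[-0.979, -0.206, 0.001], [-0.206, 0.979, 0.0], [-0.001, -0.0, -1.0]]
contact_force: [-4.4, -0.8, 16.3]
width: 0.0
grip_force: 7.8
```

The force rose to 16 N at z ≈ 0.051, so the pad is at its stop. I let go straight up, then hold for 2 s.

Emit:
drive_tool(
  moves=[
    {"dp":[0,0,-0.03],"twist":[0,0,0]},
    {"dp":[0,0,-0.1],"twist":[0,0,0]},
    {"dp":[0,0,-0.2],"twist":[0,0,0]},
    {"dp":[0,0,-0.25],"twist":[0,0,0]},
    {"dp":[0,0,-0.25],"twist":[0,0,0]},
    {"dp":[0.1,0,-0.1],"twist":[0,0,0]},
    {"dp":[0.1,0,0],"twist":[0,0,0]},
    {"dp":[0,0,0],"twist":[0,0,0]},
    {"dp":[0,0,0],"twist":[0,0,0]},
    {"dp":[0,0,0],"twist":[0,0,0]},
    {"dp":[0,0,0],"twist":[0,0,0]},
    {"dp":[0,0,0],"twist":[0,0,0]},
    {"dp":[0,0,0],"twist":[0,0,0]},
    {"dp":[0,0,0],"twist":[0,0,0]},
    {"dp":[0,0,0],"twist":[0,0,0]},
    {"dp":[0,0,0],"twist":[0,0,0]},
    {"dp":[0,0,0],"twist":[0,0,0]},
    {"dp":[0,0,0],"twist":[0,0,0]},
    {"dp":[0,0,0],"twist":[0,0,0]},
    {"dp":[0,0,0],"twist":[0,0,0]},
  ],
)

```text
t: 8.02
position: [0.4646, 0.0905, 0.2361]
eef_rot: [[-0.979, -0.206, -0.0], [-0.206, 0.979, -0.0], [0.0, -0.0, -1.0]]
contact_force: [0.5, 0.1, -0.3]
width: 0.001
grip_force: 0.0
```

```bash
python3 - <<'E'
from h import *
a=camera("scene")
cv2.imwrite("pics/s2.png",cv2.resize(a["pixels"][150:270,150:350][...,::-1],(800,480)))
w=camera("wrist")
cv2.imwrite("pics/w2.png",w["pixels"][...,::-1])
W=pts(a); 
d=W-np.array([.55,.109,0]); c,s=np.cos(.205),np.sin(.205)
X=d[...,0]*c+d[...,1]*s; Y=-d[...,0]*s+d[...,1]*c
k=(abs(X)<.08)&(abs(Y)<.022)&(W[...,2]>.03)&(W[...,2]<.14); print(k.sum(),W[k][:,2].max())
print(state()["t"],state()["position"])
E
```

```text
427 0.10502731758998193
8.125 [0.46460662 0.09053581 0.23608304]
```

View pics/s2.png

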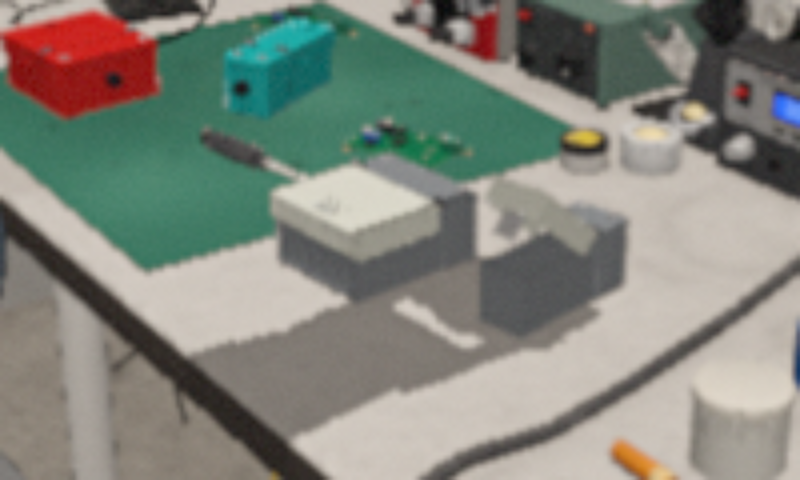

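View pics/w2.png

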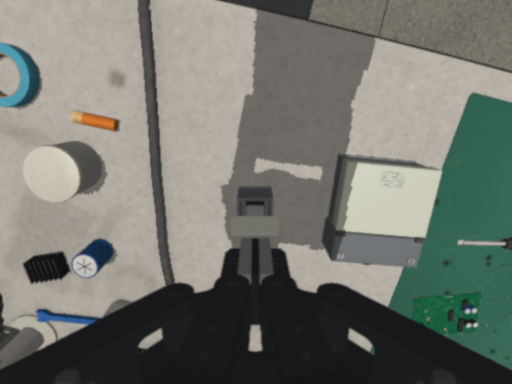

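The scene view shows the fuse hatch standing open, with its plate from (490,190) to (590,245), while the battery hatch is shut at (355,210). The wrist view shows the same, with nothing disturbed. The raised free edge is at z = 0.105, which corresponds to about 0.7 rad. I wait another second with the hand clear, check again, then hand in.

Emit:
drive_tool(
  moves=[
    {"dp":[0,0,0],"twist":[0,0,0]},
    {"dp":[0,0,0],"twist":[0,0,0]},
    {"dp":[0,0,0],"twist":[0,0,0]},
    {"dp":[0,0,0],"twist":[0,0,0]},
    {"dp":[0,0,0],"twist":[0,0,0]},
    {"dp":[0,0,0],"twist":[0,0,0]},
    {"dp":[0,0,0],"twist":[0,0,0]},
    {"dp":[0,0,0],"twist":[0,0,0]},
    {"dp":[0,0,0],"twist":[0,0,0]},
    {"dp":[0,0,0],"twist":[0,0,0]},
  ],
)

```text
t: 9.38
position: [0.4646, 0.0905, 0.2361]
eef_rot: [[-0.979, -0.206, -0.0], [-0.206, 0.979, 0.0], [0.0, 0.0, -1.0]]
contact_force: [-0.6, -0.4, -0.7]
width: 0.001
grip_force: 0.0
```

```bash
python3 - <<'E'
from h import *
from workcell import finish_job
W=pts(camera("scene"))
d=W-np.array([.55,.109,0]); c,s=np.cos(.205),np.sin(.205)
X=d[...,0]*c+d[...,1]*s; Y=-d[...,0]*s+d[...,1]*c
k=(abs(X)<.08)&(abs(Y)<.022)&(W[...,2]>.03)&(W[...,2]<.14); z=W[k][:,2].max(); print(z)
if z>.095: print(finish_job())
E
```

```text
0.10491643908934094
the job is handed in; nothing more can be done
None
```

The fuse box hatch popped open after one press to the stop and stayed open for over two seconds with the hand clear; the battery box stayed shut, nothing else was touched, and the job is handed in (no verdict came back).

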